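# Tension the fret saw blade and load the offcut on its tilted table

## Robot

A 7-joint arm with a two-finger parallel gripper is mounted at the origin on a cart in front of the work surface, level with it; the furniture and walls round the work are solid. World frame = base frame: x ahead of the robot, y to its left, z up, the work surface at z = 0. Lengths are in m, angles in rad, forces in N, time in s.
With the tool pointing down it reaches from about 0.425 to 0.95 m from the base axis. Payload 4.7 kg.
Tool frame: the origin (TCP) lies on the centre line of the jaws, within the pads' length; the fingertips stand robot.nose_length ahead of it and the grasp point (between the pads) lies 8 mm behind it (robot.nose_length is the distance from the TCP to the fingertips, in m); z points along the fingers, y is the line along which they close (so a half turn about z gives the same grasp; the last joint's range is limited). The gripper opens to 85 mm and grips with 20 to 120 N. Pads are 22 mm wide; open, the fingers measure 114 mm over their backs; the gripper's body (76 mm by 85 mm) begins 54 mm behind the grasp point. The pads swing forward as they close: fully open they stand 13 mm farther back than shut.
Start: joints at [1.071, 0.469, -0.049, 1.532, 0.024, 1.141, -0.082], TCP at [0.306, -0.602, 0.242] pointing down, gripper open.
Joint ranges: [-2.59, 2.59], [-0.33, 1.99], [-1.39, 1.29], [0.1, 2.45], [-1.04, 4.18], [0.21, 1.99], [-2.66, 2.66]. Speed limits (rad/s): [2.57, 2.57, 3.14, 3.14, 3.14, 3.14, 3.14].

## Interface

Orientations are given as [roll, pitch, yaw] about the fixed x, y, z axes, in that order (R = Rz(yaw) Ry(pitch) Rx(roll)).
In Python, from plant import robot gives the robot as it stands. Calls block until the motion is done:
- robot.goto(position, orientation): joint-space move of the TCP to a pose.
- robot.move_straight(position, vel=0.15, attitude=None, contact_N=None): straight line of the TCP; attitude=None keeps the orientation; vel is the mean speed in m/s. With contact_N (N) it stops when the force on the tool has changed by that much, and returns True; else False.
- robot.move_joints(angles): joint-space move.
- robot.grip(opening, strength=None): opening from 0.0 (shut) to 1.0 (fully open); strength is the grip in N (None keeps the last); returns when the fingers have stopped.
- robot.sleep(seconds).
- robot.inverse_kinematics(position, orientation): joint angles nearest the present ones, or None.
- robot.sense(): the state.
- robot.grab_frame(name): name is "side" or "top" or "wrist"; returns a dict with "image" (420x560x3 uint8, red, green, blue), "range_z" (420x560 float32, m along the optical axis (not along the pixel's ray), 0 where there is no reading), "fx", "fy", "cx", "cy" (pixels), "R" (3x3) and "t" (3): a world point X has camera coordinates R X + t. Camera axes: x right, y down, z forward; pixel columns grow to the right and rows downward; lengths in m; the calibration is good to about 2 mm. A picture is of the moment at which its call begins.
A pose or a line that the arm cannot do raises robot.IKError and nothing moves.
- robot.close_job(): hands the job in; it is judged then, once.
The state is a dict: "t": time; "joint_pos": joint angles; "joint_velocities": joint speeds; "effort": joint torques, N m; "tcp_pos": TCP position; "tcp_rot": TCP orientation; "wrist_force": force on the tool from outside, world axes, zero at the start; "torque": the same for the moment, N m; "opening": opening from 0.0 (shut) to 1.0 (fully open); "gripper_force": force on a finger pad.
Only numpy, scipy, OpenCV 4.12 (cv2) and the standard library are available. Lean on these libraries where they do the work, as an engineer would, in place of code of your own. Each camera call takes 0.05 s, during which the arm holds its last target. There are 200 camera calls.

## Task

First, before touching the offcut, wind the fret saw's tension wheel clockwise by its upright handle until it feels firm and the gauge pointer stands between the two raised bars on the gauge plate; do not wind the pointer on past the upper bar. Then lay the short thick offcut on the saw's sloping table, its length pointing up the slope in line with the blade and its lower end right against the lip, and let go. Leave the mug and the tape measure where they are.

Things in the scene. Friction and masses are not known exactly. Their poses are not given: they have to be found in the camera images.
- fret_saw: Small grey bench fret saw, fixed, at a new place and yaw each time. Origin: underside of its base, on the bench; x axis from the table's lip to the column, z up. Base 200x150 mm, 20 mm high, column at the rear (x = 85 to 125 mm). The gauge plate sticks out on its +y side: y = 63 to 107 mm, x = 20 to 80 mm, top at z = 190 mm
- saw_table: The saw's fixed steel table, sloping 20 degrees. Origin: on its surface, in the middle of the foot of the lip's inner face. x axis up the slope along the surface, y along the lip, z square off the surface. 155 mm up the slope, 150 mm wide; lip 12 mm thick, 15 mm above the surface, full width. The blade passes through at x = 128 mm, y = 0; nothing above the table below x = 105 mm
- tension_wheel (a joint): Turn of the wheel in rad, grows when wound clockwise seen from above (tightening). Starts at 0 to 3.5; firm, set tension is at 8.3 to 9.7, hard stop at 11. It holds itself: the wheel stays where it is left. Pushing the handle takes 4 N at 0, 7.5 N at 3.5 and rises steadily to 13 N at 9, when firm
- wheel_hub (a point): Centre of the wheel on its upright axis, at the top face of the wheel's disc (fixed point, 209 mm above the bench). The wheel is a dark solid disc of 115 mm diameter, 12 mm thick, with a hub of 28 mm diameter that stands 15 mm above the disc
- wheel_handle (a point): Middle of the upper end of the wheel's upright handle: a black post of 18 mm diameter, 45 mm tall above the disc, 44 mm from the wheel's axis; it goes round with the wheel and can be pushed sideways with closed fingers
- gauge (a joint): Reading of the blade tension gauge in m: travel of the black pointer up the gauge plate, 0.005 m per rad of the wheel (0.045 at 9 rad). Right tension, with the pointer between the two raised bars: 0.0415 to 0.0485; above 0.0525 (past the upper bar) the blade is overstrained
- gauge_middle (a point): Point on the gauge plate midway between its two raised dark bars (pointer there at gauge = 0.045). The plate is light metal, 80x44 mm, leaning back 45 degrees, facing the front of the saw; the bars are 10 mm apart; the pointer is a black bar with a round middle that climbs the plate from below
- offcut_2: The short thick wooden offcut, a plain block 45x100x35 mm (x, y, z), loose, lying flat on the bench to the left of the mitre saw's front knob, 100 mm length along its y axis. Origin: centre of its underside. The thin 160 mm offcut at the back is another one
- mug: Blue and white mug, 78 mm across, 92 mm high, standing on the bench; a bystander. Origin: underside
- tape_measure: Yellow tape measure, 68x85x31 mm, lying on the bench; a bystander. Origin: underside
- saw_nose (a point): Middle of the upper front edge of the saw's arm, 185 mm above the bench. The arm is 42 mm wide, 30 mm thick and runs back from here 120 mm to the column. Under it, 20 mm behind this point, hangs the upright blade, 8 mm wide. The tension wheel lies on the arm; nothing is above the wheel

How it is judged:
By the outcome, as a careful person would: the job done as asked, in the order asked, and still so for the second after the job is handed in, with the robot touching nothing.
It also fails if it takes over 61 s, if anything falls off the work surface, if the arm or the gripper's body presses on something with over 40 N, if the wrist force passes 120 N, or if a joint passes its speed limit or range.

## Working session

There is one attempt and no reset: what is moved stays moved. The work goes in short steps, each a Python script; the robot and the scene stay as the last script left them, time stands still between calls to the robot, and variables do not carry over. Pictures are saved under pics/ and viewed, at most 10 in all, crops included, and the job is handed in when it is done.

```bash
ls; mkdir -p pics
cat > h.py <<'E'
import numpy as np, cv2
from plant import robot
def snap(n,f=None):
    d=robot.grab_frame(n)
    if f: cv2.imwrite(f'pics/{f}.png',d['image'][:,:,::-1])
    return d
def cloud(d):
    z=d['range_z'];v,u=np.mgrid[:z.shape[0],:z.shape[1]]
    P=np.stack([(u-d['cx'])/d['fx']*z,(v-d['cy'])/d['fy']*z,z],-1)
    return (P-d['t'])@d['R']   # R^T (P-t)
E
python3 - <<'E'
from h import *
import pickle
s=robot.sense();print(s,robot.nose_length)
D={}
for n in('side','top','wrist'):
    D[n]=snap(n,n+'0'); print(n,-D[n]['R'].T@D[n]['t'],D[n]['R'][2],D[n]['fx'])
pickle.dump(D,open('d0.pkl','wb'))
cv2.imwrite('pics/both.png',cv2.resize(np.vstack([D['side']['image'],D['top']['image']])[:,:,::-1],(400,600)))
E
```

```text
pics
{'t': 0.0, 'joint_pos': array([ 1.07108616,  0.46944888, -0.04860402,  1.53366764,  0.02408582,
        1.14101024, -0.08232985]), 'joint_velocities': array([ 0.00070869, -0.00017863,  0.00016893,  0.00124737, -0.00232409,
        0.00056821, -0.0010777 ]), 'effort': array([ 9.22794811e-06, -5.10308075e+01, -4.68103972e-02, -2.37709022e+01,
        1.05464397e-02,  7.55717367e-03, -2.82730451e-05]), 'tcp_pos': array([ 0.30595281, -0.60105683,  0.24126754]), 'tcp_rot': array([-3.13964433e+00,  5.44749579e-05,  4.70813599e-01]), 'wrist_force': array([-0.18377797,  0.96912433,  0.05145705]), 'torque': array([ 0.01553157, -0.03083827,  0.01103457]), 'gripper_force': 0.0, 'opening': 0.9981023994075068} 0.011
side [0.12187665 0.87055619 0.61737735] [ 0.3561066  -0.82536618 -0.43813098] 496.44483094819026
top [ 0.32001311 -0.01072899  1.19036549] [ 0.18013817  0.01355    -0.98354798] 511.28662264591105
wrist [ 0.36822122 -0.56954377  0.373839  ] [-0.24441403 -0.12233823 -0.96192263] 295.8305768602331
```

View pics/side0.png

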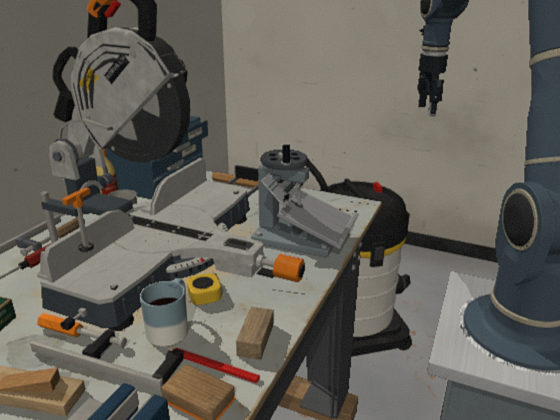

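View pics/top0.png

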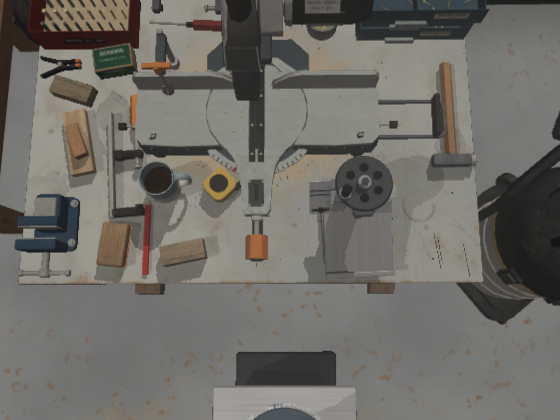

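The side view shows the saw at (300,200), with the wheel at (283,157), its handle at (286,150), and the block at (255,332). In the top view the wheel is at (363,183), the handle at (346,191), the table at (358,240), the lip at row 273 and the gauge at (320,195). The offcut is at (183,252), left of the orange knob at (257,247). The other block, at (113,244), still needs a size check.

Run:
```python
from h import *
import pickle
D=pickle.load(open('d0.pkl','rb'));d=D['top'];W=cloud(d);im=d['image']
def rect(P):
    r=cv2.minAreaRect((P[:,:2]*1000).astype(np.float32));return np.round(r[0],1),np.round(r[1],1),round(r[2],1)
def reg(r0,r1,c0,c1):
    return W[r0:r1,c0:c1].reshape(-1,3)
for nm,b in(('183',(230,275,150,215)),('113',(215,272,92,135))):
    P=reg(*b);z=P[:,2];Q=P[(z>.012)&(z<.08)];t=np.percentile(Q[:,2],80);print(nm,'top z',t,rect(Q[abs(Q[:,2]-t)<.004]),len(Q))
    for k in (.2,.5,.9): print(np.quantile(Q[:,2],k))
# wheel
P=reg(140,225,320,405);Q=P[abs(P[:,2]-.209)<.006];print('disc',cv2.minEnclosingCircle((Q[:,:2]*1000).astype(np.float32)),np.median(Q[:,2]))
Q=P[abs(P[:,2]-.254)<.008];print('handle',len(Q),Q.mean(0),rect(Q))
Q=P[abs(P[:,2]-.224)<.005];print('hub',len(Q),Q.mean(0))
# table surface
P=reg(215,268,330,392);Q=P[(P[:,2]>.03)&(P[:,2]<.2)]
A=np.c_[Q[:,:2],np.ones(len(Q))]
for _ in range(4):
    c=np.linalg.lstsq(A,Q[:,2],rcond=None)[0];k=abs(A@c-Q[:,2])<.003;A,Q=A[k],Q[k]
print('plane',c,len(Q),'slope',np.degrees(np.arctan(np.hypot(*c[:2]))),'yaw',np.degrees(np.arctan2(c[1],c[0])))
P=reg(205,290,310,405);Q=P[(P[:,2]>.02)&(abs(P@np.r_[c[:2],-1]+c[2])<.004)];print('table',rect(Q),Q[:,2].min(),Q[:,2].max())
r=P@np.r_[-c[:2],1]-c[2];Q=P[(r>.010)&(r<.022)&(P[:,0]<.45+.0)];print('lip',len(Q),rect(Q) if len(Q)>5 else P[:,0].min(),Q[:,2].min() if len(Q) else 0)
for u in (345,360,375): print([tuple(np.round(W[v,u],3)) for v in range(258,282,2)])
for v in (183,210): print([tuple(np.round(W[v,u],3)) for u in range(306,334,3)])
```

```text
183 top z 0.03569595819733888 (array([448.8, 231.3]), array([ 45.5, 100.1]), 11.7) 932
0.03150840706290438
0.033651843914153906
0.036470303331644964
113 top z 0.029470677945172503 (array([468.1, 393.9]), array([61.3, 98. ]), 84.0) 1255
0.024985575284401634
0.027519683303242042
0.030418437998758423
disc ((564.057373046875, -161.0299072265625), 57.03826904296875) 0.20852123328142874
handle 71 [ 0.54240049 -0.12232521  0.25208369] (array([ 543.1, -122.6]), array([16.6, 16.3]), 70.2)
hub 77 [ 0.56020421 -0.15540991  0.22208097]
plane [ 0.38225854  0.02049003 -0.10788781] 2222 slope 20.947210869359022 yaw 3.0682635144836174
table (array([ 474.3, -165.7]), array([142.4, 150.6]), 2.6) 0.04007520286793575 0.09827800845205557
lip 395 (array([ 395.5, -169. ]), array([ 13.4, 148.7]), 2.6) 0.048167904894371505
[(np.float64(0.431), np.float64(-0.138), np.float64(0.054)), (np.float64(0.426), np.float64(-0.138), np.float64(0.053)), (np.float64(0.422), np.float64(-0.138), np.float64(0.05)), (np.float64(0.418), np.float64(-0.138), np.float64(0.048)), (np.float64(0.414), np.float64(-0.138), np.float64
[... 2347 characters left out ...]
(0.57), np.float64(-0.097), np.float64(0.183)), (np.float64(0.574), np.float64(-0.104), np.float64(0.17))]
[(np.float64(0.55), np.float64(-0.054), np.float64(0.001)), (np.float64(0.55), np.float64(-0.062), np.float64(0.0)), (np.float64(0.522), np.float64(-0.062), np.float64(0.144)), (np.float64(0.523), np.float64(-0.068), np.float64(0.143)), (np.float64(0.522), np.float64(-0.074), np.float64(0.146)), (np.float64(0.521), np.float64(-0.08), np.float64(0.15)), (np.float64(0.522), np.float64(-0.087), np.float64(0.145)), (np.float64(0.522), np.float64(-0.093), np.float64(0.144)), (np.float64(0.523), np.float64(-0.099), np.float64(0.139)), (np.float64(0.532), np.float64(-0.11), np.float64(0.093))]
```

Run:
```python
import cv2
a=cv2.imread('pics/side0.png')[135:265,230:370];b=cv2.imread('pics/top0.png')[150:285,300:410]
a=cv2.resize(a,(400,371),interpolation=3);b=cv2.resize(b,(302,371),interpolation=3)
cv2.imwrite('pics/c0.png',cv2.hconcat([a,b]))
```

```text
(no output)
```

View pics/c0.png

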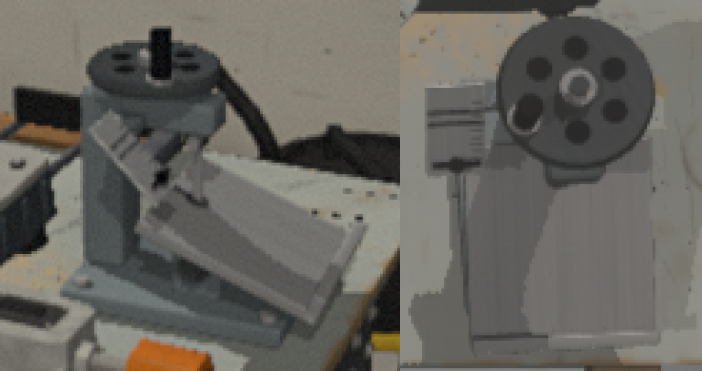

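The offcut is the block at (183,252): it measures 45×100×35 mm, while the other one is 61 mm wide. In the crop, the pointer sits low on the plate at about row 163, and the two bars are at about rows 113 and 124. Next I'll measure the gauge and check reach.

```bash
cat >> h.py <<'E'
from numpy import pi,cos,sin,array as A
HUB=A([.564,-.161]); PSI=.045; LIP=A([.405,-.1685,.0434]); RT=.044
ex=A([cos(PSI),sin(PSI)]);ey=A([-ex[1],ex[0]])
UP=A([*(ex*cos(.349)),sin(.349)]);N=A([*(-ex*sin(.349)),cos(.349)]);YS=A([*ey,0])
def gauge(d):
    """dark pixels on plate plane -> distance along the plate from its upper edge"""
    W=cloud(d); q=W[...,:2]-HUB; a,b=q@ex,q@ey
    m=(b>.072)&(b<.096)&(W[...,2]>.12)&(W[...,2]<.2)
    return m,a,b,W
E
python3 - <<'E'
from h import *
import pickle
D=pickle.load(open('d0.pkl','rb'));d=D['top']
m,a,b,W=gauge(d);g=d['image'].mean(-1)
for v in range(175,226):
    k=m[v]
    if k.sum()>2: print(v,k.sum(),W[v][k].mean(0).round(3),a[v][k].mean().round(3),b[v][k].min().round(3),g[v][k].mean().round(0),g[v][k].min().round(0))
print('handle phi',119.2)
q0=robot.sense()['joint_pos']
for y in np.arange(-3,3.2,.5):
    s=robot.inverse_kinematics([*HUB,.231],[pi,0,y]);print(round(y,1),None if s is None else np.round(s,2))
for p in (0,-.17,-.349):
  for off in (.05,.07):
    X=LIP+UP*off+N*.03
    print('place',p,off,[None if (s:=robot.inverse_kinematics(list(X+h*N),[pi,p,y])) is None else np.round(s,2) for y in (PSI,PSI-pi) for h in(0,.1)])
    print('pick',[robot.inverse_kinematics([.4488,.2313,.02],[pi,0,y]) is not None for y in(np.radians(101.7),np.radians(-78.3))])
E
```

```text
180 5 [ 0.576 -0.083  0.185] 0.016 0.073 132.0 127.0
181 11 [ 0.574 -0.077  0.186] 0.014 0.074 131.0 110.0
182 11 [ 0.572 -0.077  0.184] 0.012 0.074 101.0 100.0
183 11 [ 0.571 -0.077  0.182] 0.01 0.074 100.0 99.0
184 11 [ 0.569 -0.077  0.181] 0.009 0.074 101.0 99.0
185 11 [ 0.567 -0.077  0.18 ] 0.007 0.074 101.0 99.0
186 11 [ 0.566 -0.077  0.177] 0.005 0.074 101.0 99.0
187 10 [ 0.564 -0.076  0.177] 0.003 0.076 101.0 100.0
188 11 [ 0.562 -0.077  0.176] 0.002 0.074 101.0 99.0
189 11 [ 0.56  -0.077  0.173] 0.0 0.074 93.0 90.0
190 11 [ 0.558 -0.077  0.173] -0.002 0.074 62.0 55.0
191 12 [ 0.556 -0.078  0.173] -0.004 0.072 74.0 71.0
192 11 [ 0.555 -0.077  0.167] -0.005 0.074 100.0 99.0
193 11 [ 0.553 -0.077  0.167] -0.007 0.074 93.0 91.0
194 11 [ 0.551 -0.077  0.166] -0.009 0.074 66.0 56.0
195 11 [ 0.549 -0.077  0.166] -0.011 0.074 72.0 65.0
196 11 [ 0.548 -0.078  0.162] -0.012 0.074 98.0 92.0
197 11 [ 0.547 -0.078  0.16 ] -0.014 0.074 99.0 91.0
198 10 [ 0.545 -0.077  0.159] -0.016 0.074 100.0 98.0
199 11 [ 0.543 -0.078  0.157] -0.017 0.074 99.0 98.0
200 11 [ 0.541 -0.078  0.155] -0.019 0.
[... 2250 characters left out ...]
2.17, -0.04,  0.69, -1.19]), array([ 0.76,  0.53, -0.69,  1.97,  0.43,  0.97,  1.44]), array([ 0.86,  0.35, -0.75,  1.96,  0.29,  1.11,  1.59])]
pick [True, True]
place -0.349 0.05 [array([ 0.57,  0.28, -0.25,  2.34, -0.3 ,  0.21, -0.9 ]), array([ 0.72,  0.05, -0.33,  2.31, -0.28,  0.48, -0.91]), array([ 0.73,  0.6 , -0.69,  1.92,  0.45,  1.15,  1.41]), array([ 0.82,  0.42, -0.74,  1.92,  0.34,  1.28,  1.53])]
pick [True, True]
place -0.349 0.07 [array([ 0.54,  0.29, -0.23,  2.3 , -0.25,  0.24, -0.97]), array([ 0.69,  0.07, -0.33,  2.27, -0.24,  0.5 , -0.97]), array([ 0.71,  0.62, -0.69,  1.87,  0.44,  1.18,  1.41]), array([ 0.8 ,  0.44, -0.74,  1.87,  0.34,  1.31,  1.52])]
pick [True, True]
```

Bar midpoint is at top-view row 192.4 and the pointer at row 209.7, so the wheel is at about 1.4 rad and needs about 7.6 rad more. Starting the first stroke with the handle held between the pads and the yaw following it.

```bash
cat >> h.py <<'E'
ZW=.230
def hp(phi,z=ZW): return [*(HUB+RT*A([cos(phi),sin(phi)])),z]
def stroke(phi,yaw,total,step=.35,vel=.055):
    n=int(np.ceil(total/step)); F=[]
    for i in range(1,n+1):
        f=phi-total*i/n
        robot.move_straight(hp(f),vel=vel,attitude=[pi,0,yaw-total*i/n])
        s=robot.sense(); t=A([sin(f),-cos(f)]); r=A([cos(f),sin(f)])
        w=s['wrist_force'][:2]; F.append((round(-w@t,1),round(w@r,1)))
    print('t',s['t'],'push/radial',F,'q7',s['joint_pos'][6].round(2),'open',s['opening'])
    return f
def take(phi,yaw,first=False):
    robot.goto(hp(phi,.30),[pi,0,yaw]); robot.move_straight(hp(phi),vel=.12)
    robot.grip(0.0,40); print('took',robot.sense()['opening'],robot.sense()['t'])
E
python3 - <<'E'
from h import *
p0=2.08
robot.grip(.55,40)
robot.goto([.42,-.3,.34],[pi,0,p0])
take(p0,p0)
f=stroke(p0,p0,2.8)
snap('top','top1');snap('side','side1')
print(f,robot.sense()['t'])
E
python3 -c "
import cv2
a=cv2.imread('pics/side1.png')[100:250,220:380];b=cv2.imread('pics/top1.png')[140:290,290:410]
cv2.imwrite('pics/c1.png',cv2.hconcat([cv2.resize(a,(400,375)),cv2.resize(b,(300,375))]))"
```

```text
took 0.198406989761206 3.875
t 7.875 push/radial [(np.float64(-1.1), np.float64(1.6)), (np.float64(-2.5), np.float64(1.5)), (np.float64(-2.4), np.float64(3.0)), (np.float64(-2.7), np.float64(5.9)), (np.float64(-0.9), np.float64(6.4)), (np.float64(0.7), np.float64(7.3)), (np.float64(2.9), np.float64(6.9)), (np.float64(4.8), np.float64(6.0))] q7 -2.05 open 0.1999299864983828
-0.7199999999999998 7.975
```

View pics/c1.png

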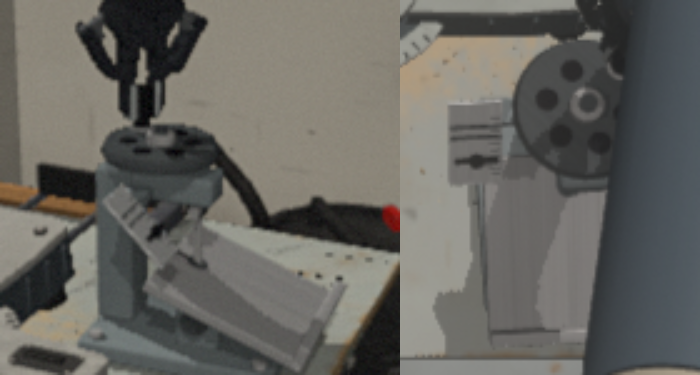

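The pointer has climbed to top-view row ~204 (crop 161) and the grasp is steady. Next is stroke two, measuring the pointer before and after.

```bash
cat >> h.py <<'E'
def rows(d):
    g=d['image'].mean(-1)
    m,a,b,W=gauge(d); k=m.sum(1)>5
    c=np.where(m[205] | m[200])[0]; c0,c1=c.min()+1,c.max()
    return {v:int(g[v,c0:c1].min()) for v in range(184,214)}
E
python3 - <<'E'
from h import *
f=-.72
print(rows(snap('top')))
robot.grip(.55,40); robot.move_straight(hp(f,.285),vel=.2)
take(f,f+pi)
f=stroke(f,f+pi,2.8)
d=snap('top','top2');print(f,rows(d))
E
python3 -c "
import cv2
b=cv2.imread('pics/top2.png')[150:250,290:410]
cv2.imwrite('pics/c2.png',cv2.resize(b,(600,500)))"
```

```text
{184: 110, 185: 110, 186: 109, 187: 109, 188: 109, 189: 100, 190: 59, 191: 78, 192: 109, 193: 101, 194: 67, 195: 77, 196: 103, 197: 109, 198: 108, 199: 108, 200: 107, 201: 85, 202: 47, 203: 45, 204: 46, 205: 45, 206: 47, 207: 71, 208: 107, 209: 107, 210: 107, 211: 107, 212: 107, 213: 103}
took 0.2005235826896683 12.4417
t 16.4417 push/radial [(np.float64(3.2), np.float64(-0.8)), (np.float64(3.1), np.float64(-1.4)), (np.float64(3.8), np.float64(-3.6)), (np.float64(3.4), np.float64(-4.6)), (np.float64(1.4), np.float64(-6.0)), (np.float64(0.5), np.float64(-6.6)), (np.float64(0.1), np.float64(-8.1)), (np.float64(0.8), np.float64(-5.5))] q7 -1.78 open 0.19581391292449438
-3.5199999999999996 {184: 106, 185: 106, 186: 106, 187: 106, 188: 106, 189: 96, 190: 58, 191: 76, 192: 106, 193: 97, 194: 64, 195: 57, 196: 48, 197: 45, 198: 43, 199: 44, 200: 44, 201: 60, 202: 93, 203: 104, 204: 103, 205: 104, 206: 104, 207: 104, 208: 103, 209: 103, 210: 103, 211: 103, 212: 103, 213: 100}
```

View pics/c2.png

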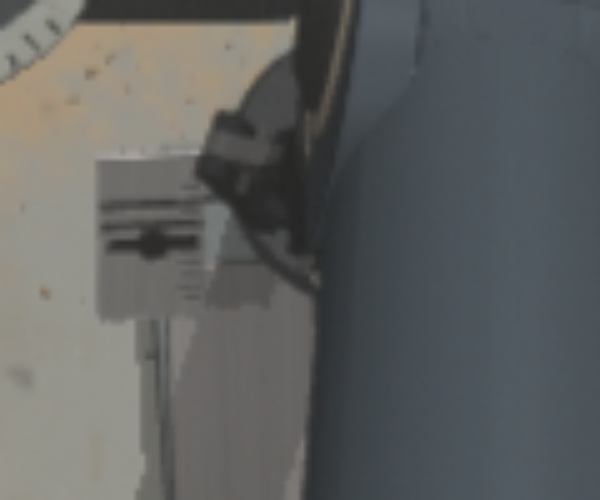

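The pointer is now just below the lower bar: its row is 198.2, with the bars at rows 190.4 and 194.5. I'll measure how far it stands off the plate so I can correct for parallax before the last stroke.

Run:
```python
from h import *
for n in range(2):
    d=snap('top');m,a,b,W=gauge(d);g=d['image'].mean(-1)
    plate=m&(g>95);s=(a+W[...,2])/2**.5;h=(W[...,2]-a)/2**.5
    h0=np.median(h[plate]);print('plate std',h[plate].std())
    p=m&(g<70);rr=np.where(p)
    P=p.copy();P[:196]=0;B=p.copy();B[195:]=0;B[:189]=0
    print('ptr h',np.median(h[P])-h0,'s',s[P].mean(),P.sum(),'bars h',np.median(h[B])-h0)
    # ray to plane for pixel rows
    pp=np.polyfit(np.where(plate)[0],s[plate],1);print('s per row',pp[0],'mid s by rows',np.polyval(pp,192.4),'ptr s on plate',np.polyval(pp,198.2))
# side view: 
d=snap('side','side2');W=cloud(d);q=W[...,:2]-HUB;a,b=q@ex,q@ey;z=W[...,2];g=d['image'].mean(-1)
m=(b>.068)&(b<.100)&(z>.125)&(z<.19);s=(a+z)/2**.5;h=(z-a)/2**.5
for lo in np.arange(.08,.135,.002):
    k=m&(s>=lo)&(s<lo+.002)
    if k.any(): print(round(lo,3),k.sum(),g[k].mean().round(),g[k].min().round(),np.median(h[k]).round(4))
```

```text
plate std 0.07178261401387426
ptr h 0.007926072829070263 s 0.10464357028818055 45 bars h 0.000918739469544641
s per row -0.0015894502619683427 mid s by rows 0.1093617598867978 ptr s on plate 0.10014294836738147
plate std 0.07192063705947765
ptr h 0.007733059479981028 s 0.10438744478829323 44 bars h 0.001084858266790431
s per row -0.0015890243147943966 mid s by rows 0.10931084836511284 ptr s on plate 0.10009450733930542
0.08 5 104.0 104.0 0.1231
0.082 6 104.0 102.0 0.1233
0.084 6 104.0 98.0 0.1242
0.086 10 104.0 93.0 0.1236
0.088 5 104.0 103.0 0.1233
0.09 5 101.0 91.0 0.1232
0.092 5 102.0 90.0 0.1235
0.094 10 103.0 86.0 0.124
0.096 5 93.0 73.0 0.1239
0.098 6 80.0 47.0 0.1242
0.1 5 53.0 16.0 0.1256
0.102 6 42.0 7.0 0.1266
0.104 6 34.0 1.0 0.1315
0.106 11 36.0 3.0 0.1313
0.108 6 62.0 21.0 0.1263
0.11 5 63.0 40.0 0.1253
0.112 10 86.0 68.0 0.1262
0.114 6 107.0 100.0 0.1242
0.116 5 109.0 108.0 0.123
0.118 6 97.0 91.0 0.1242
0.12 10 75.0 65.0 0.124
0.122 7 89.0 75.0 0.1267
0.124 5 106.0 103.0 0.1229
0.126 5 106.0 99.0 0.123
0.128 10 104.0 88.0 0.123
0.13 5 107.0 105.0 0.1248
0.132 6 107.0 105.0 0.1237
0.134 5 108.0 106.0 0.1241
```

Both views agree: the pointer is 10.5 mm short of mid-bars, so 2.1 rad remain.

```bash
python3 - <<'E'
from h import *
f=-3.52
robot.grip(.55,40); robot.move_straight(hp(f,.285),vel=.2)
take(f,f+2*pi-.0 if False else f-(-.72-2.8)+(-.3784)+pi)
y=-.3784+pi
f=stroke(f,y,2.1)
robot.grip(.55,40); robot.move_straight(hp(f,.30),vel=.2)
def ptr(n,d):
    W=cloud(d);q=W[...,:2]-HUB;a,b=q@ex,q@ey;z=W[...,2];g=d['image'].mean(-1)
    s=(a+z)/2**.5;h=(z-a)/2**.5
    m=(b>.068)&(b<.100)&(z>.12)&(z<.2)&(h>.119)&(h<.14)
    P=m&(h>.1285)&(g<70);print(n,'ptr s',s[P].mean() if P.any() else None,P.sum(),f)
for n in('side','top'): ptr(n,snap(n,n+'3'))
print(robot.sense()['t'])
E
python3 -c "
import cv2
a=cv2.imread('pics/side3.png')[130:230,240:340];b=cv2.imread('pics/top3.png')[150:250,290:390]
cv2.imwrite('pics/c3.png',cv2.hconcat([cv2.resize(a,(400,400)),cv2.resize(b,(400,400))]))"
```

```text
took 0.19904008813260324 20.9333
t 24.0833 push/radial [(np.float64(2.7), np.float64(1.9)), (np.float64(3.1), np.float64(1.8)), (np.float64(2.1), np.float64(1.6)), (np.float64(2.7), np.float64(1.3)), (np.float64(1.5), np.float64(2.2)), (np.float64(1.5), np.float64(2.8)), (np.float64(4.1), np.float64(2.2))] q7 -0.99 open 0.19832009521292365
side ptr s 0.11660439721485731 26 -5.62
top ptr s 0.11549664805867599 32 -5.62
25.0833
```

View pics/c3.png

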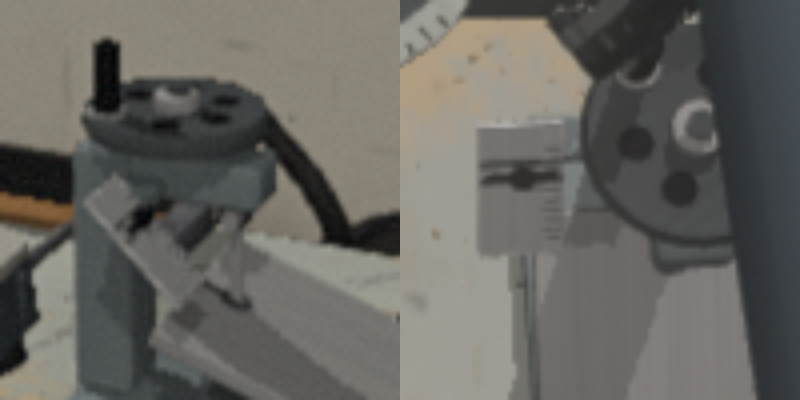

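The pointer knob now measures 0.1155–0.1166 m along the plate, against 0.115–0.116 for mid-bars, so the tension is set. Next I pick up the offcut, tilted 0.2 rad along its length so the placing pose stays within reach.

Run:
```python
from h import *
T=.2; yp=np.radians(101.7); B=A([.4488,.2313])
print(robot.inverse_kinematics([*B,.016],[pi,T,yp]),robot.inverse_kinematics([*B,.016],[pi,T,yp-pi]))
X=LIP+UP*.062+N*.041;print(robot.inverse_kinematics(list(X),[pi,-.349+T,PSI]))
robot.move_straight([.46,0,.30],vel=.35)
robot.grip(1.0)
robot.goto([*B,.12],[pi,T,yp])
c=robot.move_straight([*B,.016],vel=.12,contact_N=12);print('contact',c,robot.sense()['tcp_pos'])
robot.grip(0.0,50);s=robot.sense();print(s['opening'],s['gripper_force'],s['t'],s['tcp_pos'])
robot.move_straight([*B,.20],vel=.25)
s=robot.sense();print(s['opening'],s['t'],s['wrist_force'],s['joint_pos'].round(2))
snap('wrist','wr4');snap('side','side4')
```

```text
[-0.12854166  0.66543727 -0.70106636  2.03981897  0.8088649   0.86213081
 -1.16474192] [-0.99060178  0.63362505  0.71322499  2.17181457 -1.02762998  0.71295234
 -2.44220982]
[ 0.71155027  0.32948438 -0.48541818  2.18912401  0.21463633  0.52537613
 -1.44508723]
contact False [0.44916433 0.23169214 0.01654205]
0.5139849009485852 52.015721797943115 28.8583 [0.44923229 0.2317288  0.01664942]
0.5145032356487885 29.7417 [-0.0918509   0.63800183 -1.47569207] [ 0.06  0.42 -0.91  1.91  0.54  1.16 -0.9 ]
```

The offcut is gripped (opening 0.515, about 44 mm). Carrying it over, touching it down, then sliding it to the lip.

```bash
python3 - <<'E'
from h import *
att=[pi,-.149,PSI]
X=lambda u,n:list(LIP+UP*u+N*n)
robot.goto([.44,.03,.25],att)
robot.goto(X(.064,.09),att)
s=robot.sense();print(s['t'],s['joint_pos'].round(2),s['wrist_force'])
robot.move_straight(X(.064,.028),vel=.15)
c=robot.move_straight(X(.064,.008),vel=.03,contact_N=5)
p=robot.sense()['tcp_pos']-LIP;n=p@N;print('down',c,p@UP,p@YS,n,robot.sense()['wrist_force'])
robot.move_straight(X(.064,n+.0015),vel=.03)
c=robot.move_straight(X(.035,n+.0015),vel=.03,contact_N=6)
s=robot.sense();p=s['tcp_pos']-LIP;print('lip',c,p@UP,p@YS,p@N,s['wrist_force'],s['t'])
snap('top','top5');snap('side','side5')
E
python3 -c "
import cv2
a=cv2.imread('pics/side5.png')[110:270,220:380];b=cv2.imread('pics/top5.png')[140:300,280:440]
cv2.imwrite('pics/c5.png',cv2.hconcat([cv2.resize(a,(400,400)),cv2.resize(b,(400,400))]))"
```

```text
31.575 [ 0.71  0.22 -0.46  2.18  0.08  0.62 -1.32] [ 0.09586144  0.18513843 -0.24053628]
down True 0.06447436337288581 -0.0003707908893231713 0.017334493997513096 [ 0.53733231 -0.41451114  1.76777419]
lip True 0.051934381633013504 -1.989627520842998e-06 0.01873024024267459 [0.83598968 0.24992118 0.37353333] 33.4083
```

View pics/c5.png

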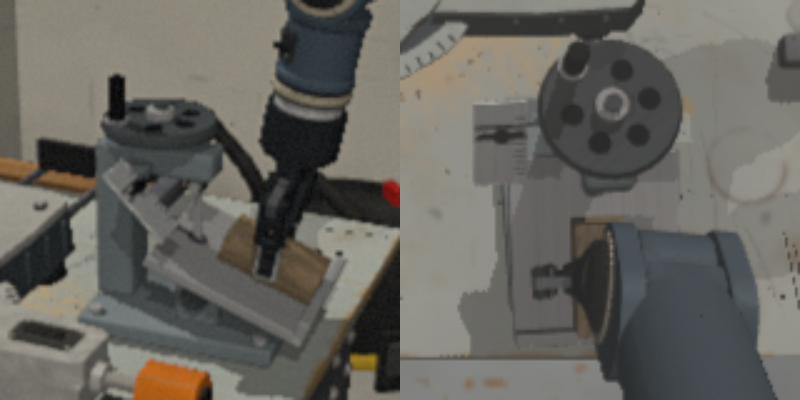

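The block is held flat on the table, aligned, with its lower end at the lip (contact at 51.9 mm). I'll press gently against the lip, set it down, release, and look.

Run:
```python
from h import *
X=lambda u,n:list(LIP+UP*u+N*n)
robot.move_straight(X(.0519,.0173),vel=.03,contact_N=8)
c=robot.move_straight(X(.042,.0173),vel=.02,contact_N=12)
s=robot.sense();p=s['tcp_pos']-LIP;print('lip',c,p@UP,p@YS,p@N,s['wrist_force'])
u=p@UP
robot.grip(.85)
robot.move_straight(X(u,.10),vel=.15)
robot.goto([.42,.15,.30],[pi,-.149,PSI])
import pickle
d=snap('top','top6');e=snap('side','side6');pickle.dump((d,e),open('d6.pkl','wb'));print(robot.sense()['t'])
for n,c in(('top',d),('side',e)):
    W=cloud(c);q=W-LIP;U,V,H=q@UP,q@YS,q@N
    m=(abs(H-.035)<.005)&(U>-.03)&(U<.125)&(abs(V)<.06);R=cv2.minAreaRect(np.c_[U[m],V[m]].astype(np.float32)*1000);print(n,R,m.sum(),np.percentile(U[m],[1,99]))
    k=(abs(H-.015)<.003)&(abs(V)<.075)&(U<.005)&(U>-.03);print('lip',np.percentile(U[k],[2,50,98]))
    k=(abs(H)<.004)&(U>.01)&(U<.1);print('surf',np.median(H[k]))
a=e['image'][150:270,260:380];b=d['image'][180:290,310:420]
cv2.imwrite('pics/c6.png',cv2.hconcat([cv2.resize(a,(400,400)),cv2.resize(b,(400,400))])[:,:,::-1])
```

```text
lip True 0.051898877167272775 9.250400876536103e-06 0.017758983977978267 [-0.32204279  0.91116361  4.48544873]
36.6333
top ((50.13491439819336, 0.21356582641601562), (101.05119323730469, 45.449153900146484), 0.8025002479553223) 942 [0.00117423 0.09963529]
lip [-0.01175223 -0.00618166  0.00053779]
surf 0.0003188691965164705
side ((52.078487396240234, 1.8416309356689453), (99.56746673583984, 53.33177947998047), 0.5865069031715393) 477 [0.00330204 0.101032  ]
lip [-0.00978438 -0.00378892  0.00229311]
surf 0.0019372454032172749
```

View pics/c6.png

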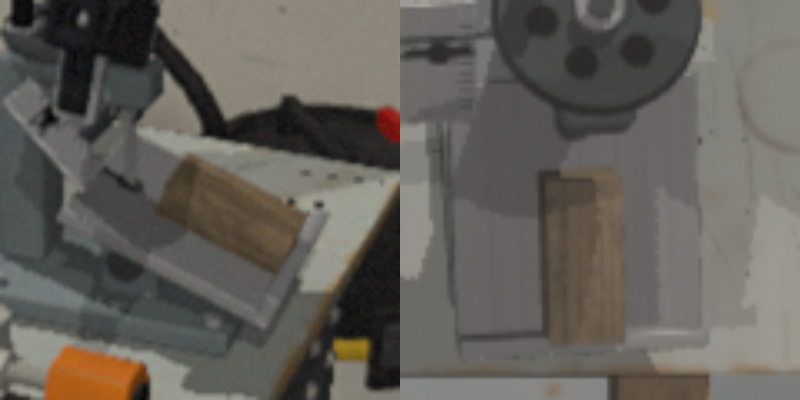

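The offcut lies flat on the table with its lower end at the lip. It is within 1° of the blade line and 0.2 mm off centre, and the pointer is unchanged. The gripper is clear, so I'm handing in.

```bash
python3 -c "
from h import *
print(robot.close_job())"
```

```text
the job is handed in; nothing more can be done
None
```

The job is handed in after about 37 s: the gauge pointer measures mid-way between the two bars, and the offcut lies in line with the blade with its lower end against the lip, to within about 1 mm in the images; the arm never went near the mug or tape measure.

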